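# Clear the brush off the paint case and shut it

### The job

The paint case cannot be shut because a flat brush has been left lying across its open top. Pick the brush up and lay it flat inside the long white porcelain tray, lowering it all the way down before letting go; then swing the case's lid shut and press down firmly on the lid for a moment so that it is fully closed. Leave everything else on the table where it stands.

Things in the scene. Friction and masses are not known exactly. Their poses are not given: they have to be found in the camera images.
- case: Open pale wooden paint case, fixed to the table: 150 mm (its x) by 160 mm (its y) by 60 mm high, walls 8 mm thick, small white paint pans inside up to 34 mm above the table. Origin: centre of its underside, on the table; z up; its -x side is the front, the lid is hinged along the top of its +x (far) side.
- lid (a joint): Hinge angle of the case's lid (rad): 0 is fully shut, about 1.6 stands upright, 1.9 is the stop. The lid is a wooden board 150 x 160 x 8 mm, 0.15 kg, with a stiff hinge: it stays at any angle and takes about 2 N at its free edge to move. Shut, its top face is 68 mm above the table.
- lid_hinge (a point): Point on the hinge line, at its middle, at the height of the case's rim (60 mm), on the lid's inner face; turns with the lid: its x axis always points along the lid away from the free edge, z out of the lid's outer face (straight up when shut), y along the hinge.
- lid_handle (a point): Grip point at the outer end of the lid's small wooden knob, which stands on the lid's outer face in the middle of its width, 30 mm from the free edge; the point is 35 mm out from that face. Shut, it points straight up.
- brush: Flat wash brush lying across the case's rim: 190 mm long along its x, 16 mm thick (z). Wooden handle 18 mm wide from the butt (-x end) to 19 mm past the middle, then a steel ferrule 38 mm wide and grey bristles 40 mm wide (stiff) at the +x end. Origin: middle of its length, on its underside; balances near there. About 60 g.
- brush_tip (a point): Middle of the bristle end of the brush, 95 mm from its origin, at half thickness (8 mm above the underside).
- brush_butt (a point): Middle of the handle end of the brush, 95 mm from its origin, at half thickness.
- tray: Long white porcelain tray, fixed: 250 mm (its x) by 110 mm (its y), 20 mm high, walls and floor 6 mm thick. Origin: centre of its underside, on the table. Stands to the left or to the right of the case.
- wheel: Bystander, fixed: dark steel banding wheel (turntable), 170 mm diameter, 60 mm high, on the other side of the case from the tray. Origin: centre of its underside.
- wheel_mug: Bystander: white mug, 72 mm diameter, 85 mm high, standing on the wheel. Origin: centre of its underside.
- mug: Bystander: white mug, 80 mm diameter, 100 mm high, handle at its +y. Origin: centre of its underside.
- tea_mug: Bystander: white mug with its lid on, 92 mm diameter, 128 mm high, handle at its +y. Origin: centre of its underside.
- mug_lid: Bystander: white mug lid with a knob lying in front of the case, 72 mm diameter, 37 mm high. Origin: centre of its underside.
- pigment_jar: Bystander: glass jar with a white cap in front of the case, 60 mm diameter, 55 mm high. Origin: centre of its underside.
- spare_brush: Bystander: smaller flat brush lying on the table beyond the case, 170 mm long along its x, 12 mm thick, up to 28 mm wide. Origin: middle of its length, on its underside.
- spray: Bystander: clear bottle with a white cap, 48 mm diameter, 140 mm high. Origin: centre of its underside.
Mind the look-alikes: they are no part of the job. Leave any blue look-alike of the brush alone.

How it is judged:
By the outcome, as a careful person would: the job done as asked, in the order asked, and still so for the second after the job is handed in, with the robot touching nothing.
It also fails if it takes over 58 s, if anything falls off the work surface, if the arm or the gripper's body presses on something with over 40 N, if the wrist force passes 120 N, or if a joint passes its speed limit or range.

### The arm

A 6-joint arm with a two-finger parallel gripper is mounted at the origin on the work surface. World frame = base frame: x ahead of the robot, y to its left, z up, the work surface at z = 0. Lengths are in mm, angles in degrees, forces in N, time in s.
With the tool pointing down it reaches from about 300 to 850 mm from the base axis. Payload 4.2 kg.
Tool frame: the origin (TCP) lies on the centre line of the jaws, within the pads' length; the fingertips stand 11 mm ahead of it and the grasp point (between the pads) lies 8 mm behind it; z points along the fingers, y is the line along which they close (so a half turn about z gives the same grasp; the last joint's range is limited). The gripper opens to 91 mm and grips with 3 to 60 N. Pads are 32 mm wide; open, the fingers measure 118 mm over their backs; the gripper's body (76 mm by 178 mm) begins 60 mm behind the grasp point.
Start: joints at [74.427, 18.312, 89.639, -0, 72.044, -1.146], TCP at [143.261, 556.883, 224.976] pointing down, gripper open.
Joint ranges: [-177.97, 177.97], [-48.28, 115.42], [12.27, 149.76], [-77.06, 257.06], [2.81, 150.46], [-146.56, 146.56]. Speed limits (degrees/s): [147.25, 147.25, 180, 180, 180, 180].

### API

Orientations are given as [roll, pitch, yaw] about the fixed x, y, z axes, in that order (R = Rz(yaw) Ry(pitch) Rx(roll)).
In Python, from workcell import env, grab_frame, camera_model, models gives the robot as it stands.
- The arm moves only by the shell command python3 -m crank 'ROWS' [FORCE]. ROWS is text: rows parted by semicolons, each of 7 numbers parted by spaces: the closure, from -1 (fully open) to 1 (shut), so that 0 is half open, then the shift along the tool's x, y, z in mm, then the turn, a rotation vector about the tool's x, y, z in degrees. A call has 1 to 10 rows; each row shifts and turns the commanded pose from where the row before left it, along the tool's axes as they then stand; what a row does not reach is not made up. A row lasts 1/8 s, in which the tool goes at most 62.5 mm and 10.7 degrees, less where a joint would pass 70% of its speed; a pose out of reach is approached as far as the arm can. A call is refused whole if a number of a shift passes 62.5 or a number of a turn 10.7, either way. A call with a gripper value outside its range is refused whole. The fingers move at their own pace and stop on an object; FORCE is the grip in N (left out, the last holds). Time passes only in rows, so rows that do not move let the fingers close. It gives the time, the measured TCP pose, the force, the opening and the grip force at its end, in the units of the state.
- env.state(): the state, without advancing time (a new reading comes with each control period).
- grab_frame(name): name is "scene" or "top" or "wrist"; returns the picture (400x640x3 uint8, blue, green, red); there is no depth.
- camera_model(name): a dict with "K" (3x3 intrinsics, pixels), "k1" (the pictures are not rectified: a ray, as slopes to the right and down, at radius r is drawn at 1 + k1 r^2 times it, then the intrinsics apply), "R" (3x3) and "t" (3): a world point X has camera coordinates R X + t; the wrist camera has in their place "mount" (4x4, takes a point from camera to tool coordinates, whose origin is the TCP and whose axes are the flange's). Camera axes: x right, y down, z forward; pixel columns grow to the right and rows downward; lengths in mm; the calibration is good to about 2 mm. A picture is of the moment at which its call begins: read the wrist's pose just before it. camera_model takes no time and is no camera call.
- env.job_done(): hands the job in; it is judged then, once.
Trained networks look in the newest picture that a camera, given by its name, has taken for a name from the list of things; names that differ only in an ending like _2 or _b are one class to them, and where a whole thing is asked for, a point or a joint stands for the part that bears it (a point fixed in the world has none). Each returns a list of dicts, best first, with "p" (0 to 1); they miss things now and then, are a little off and sometimes report something else, mostly with a low value. They report only what shows in the picture. A call takes as long as a camera call. They do not tell look-alikes from the thing itself.
- models.search_frame(name, camera): "point" ([x, y, z] in mm, in world coordinates, good to about 4 mm: the middle of the surface that is visible of it).
The state is a dict: "time_s": time; "qpos": joint angles; "qvel": joint speeds; "effort": joint torques, N m; "ee_pos": TCP position; "ee_rot": TCP orientation; "force": force on the tool from outside, world axes, zero at the start; "torque": the same for the moment, N m; "gripper_width": finger opening in mm; "gripper_force": force on a finger pad.
Only numpy, scipy, OpenCV 4.12 (cv2) and the standard library are available. Lean on these libraries where they do the work, as an engineer would, in place of code of your own. Each camera call takes 0.05 s, during which the arm holds its last target. There are 200 camera calls.

## Working session

There is one attempt and no reset: what is moved stays moved. The work goes in short steps, Python scripts to look and compute and a shell command to move; the robot and the scene stay as the last step left them, time stands still between calls to the robot, and variables do not carry over. Pictures are saved under pics/ and viewed, at most 10 in all, crops included, and the job is handed in when it is done.

```bash
mkdir -p pics; cat > h.py <<'E'
import numpy as np, cv2
from workcell import env, grab_frame, camera_model, models
def ray(cam,u,v):
    m=camera_model(cam);K=np.array(m["K"]);d=np.array([(u-K[0,2])/K[0,0],(v-K[1,2])/K[1,1]])
    s=d.copy()
    for _ in range(20): s=d/(1+m["k1"]*(s@s))
    R=np.array(m["R"]);t=np.array(m["t"]);return -R.T@t,R.T@np.array([s[0],s[1],1])
def onz(cam,u,v,z):
    o,d=ray(cam,u,v);return o+d*(z-o[2])/d[2]
def proj(cam,X):
    m=camera_model(cam);c=np.array(m["R"])@np.array(X)+np.array(m["t"]);s=c[:2]/c[2]
    s=s*(1+m["k1"]*(s@s));K=np.array(m["K"]);return [K[0,0]*s[0]+K[0,2],K[1,1]*s[1]+K[1,2]]
E
python3 - <<'E'
from h import *
print(env.state())
for c in ("scene","top"):
    cv2.imwrite(f"pics/{c}0.png",grab_frame(c))
for n in ["case","lid_hinge","lid_handle","brush","brush_tip","brush_butt","tray","wheel","mug_lid","pigment_jar","spare_brush","spray","tea_mug","mug"]:
    for r in models.search_frame(n,"top")[:3]: print(n,np.round(r["point"]),round(r["p"],2),np.round(proj("top",r["point"])))
E
```

```text
{'time_s': 0.0, 'qpos': array([ 7.44265568e+01,  1.83523270e+01,  8.97091880e+01, -4.36747214e-04,
        7.20421357e+01, -1.14631679e+00]), 'qvel': array([-0.07244821, -0.07935966, -0.02151458,  0.02976202, -0.08022048,
       -0.02644552]), 'effort': array([ 4.47019256e-04, -4.12472212e+01, -2.31968379e+01,  7.27907242e-02,
        4.57608956e-02, -1.33771709e-04]), 'ee_pos': array([143.13167475, 556.38496687, 224.0945313 ]), 'ee_rot': array([-1.79896362e+02, -1.65845735e-03,  1.65573007e+02]), 'force': array([ 0.56279338, -0.27151544,  0.36706166]), 'torque': array([-0.00048778, -0.06984027, -0.01153838]), 'gripper_force': 0.0, 'gripper_width': 91.06961858437805}
case [562. -19.  62.] 0.71 [352. 184.]
lid_hinge [611. -22. 156.] 0.62 [354. 163.]
lid_handle [614. -17. 151.] 0.78 [353. 162.]
lid_handle [ 443. -302.    2.] 0.63 [439. 221.]
brush [ 711. -163.   18.] 0.88 [394. 139.]
brush [ 185. -386.   19.] 0.84 [468. 302.]
brush [625. 485.  85.] 0.31 [188. 166.]
brush_tip [ 187. -384.   14.] 0.9 [467. 301.]
brush_tip [442. -22.  78.] 0.84 [354. 222.]
brush_tip [ 710. -161.   14.] 0.8 [394. 139.]
brush_butt [449. -17.  80.] 0.88 [352. 220.]
brush_butt [ 714. -163.   17.] 0.86 [394. 138.]
brush_butt [ 186. -388.   18.] 0.64 [469. 301.]
tray [ 446. -304.    5.] 0.96 [440. 220.]
wheel [417. 297.  60.] 0.61 [250. 232.]
mug_lid [356. 115.   9.] 0.91 [310. 251.]
pigment_jar [ 358. -130.   54.] 0.72 [389. 249.]
spare_brush [771.  14.  10.] 0.69 [339. 122.]
spray [623. 487.  88.] 0.54 [187. 166.]
tea_mug [ 719. -331.   99.] 0.66 [452. 130.]
mug [741. 296.  38.] 0.76 [251. 131.]
```

View pics/scene0.png

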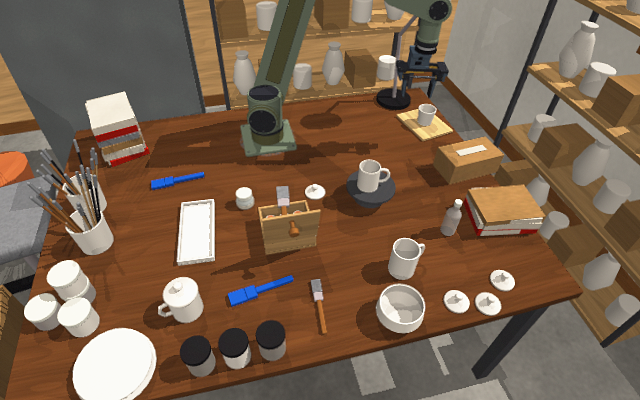

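View pics/top0.png

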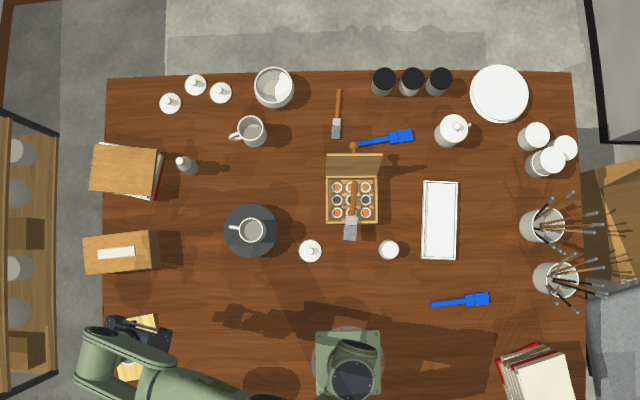

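The scene view shows the case with its lid upright at (290,225) and the brush sticking out towards the robot at (283,195). In the top view, brush candidates are the wooden one on the case (352,210), blue ones at (385,138) and (460,300), and the spare at (337,115). Only the one across the case's rim with wood and grey bristles fits. I'll confirm it in a crop.

```bash
python3 - <<'E'
from h import *
im=cv2.imread("pics/top0.png")[130:270,300:480]
cv2.imwrite("pics/crop0.png",cv2.resize(im,None,fx=4.2,fy=4.2,interpolation=cv2.INTER_CUBIC))
E
```

```text
(no output)
```

View pics/crop0.png

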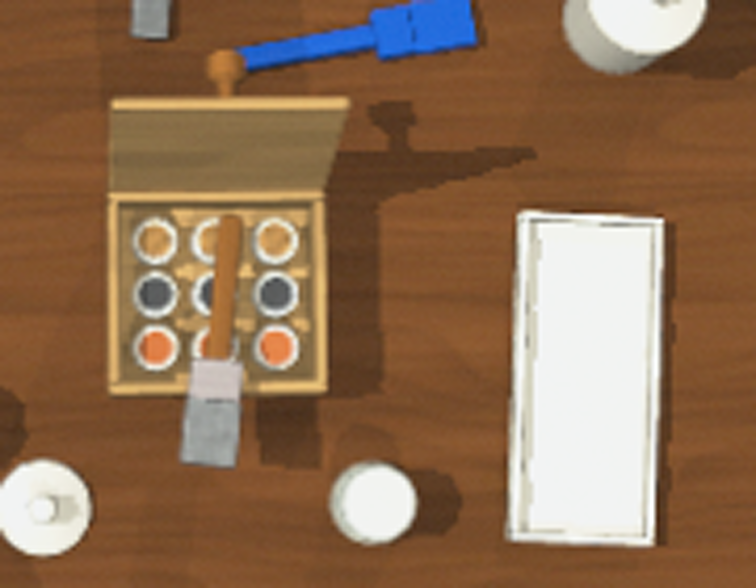

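The wooden, grey-bristled brush has its butt at crop (231,215) and its tip at (209,465), over the front wall of the case. The tray's corners are at crop (519,212), (662,217), (655,543) and (508,540). Next I check whether the brush is tilted.

```bash
python3 - <<'E'
from h import *
P=lambda x,y:(300+x/4.2,130+y/4.2)
def o(x,y,z): return onz("top",*P(x,y),z)
print("cam",ray("top",320,200)[0])
for z in (34,50,60,76): print(z,"butt",o(231,215,z).round(1),"tip",o(209,465,z).round(1),"ferr",o(216,361,z).round(1),o(231,215,z)-o(209,465,z))
print("case rim z60", [o(*p,60).round(1) for p in((110,393),(327,391),(326,195),(110,195))])
print("lid edge", [o(*p,z).round(1) for p,z in(((111,100),205),((350,100),205),((225,65),180))])
print("tray", [o(*p,20).round(1) for p in((519,212),(662,217),(655,543),(508,540))])
cs=proj("scene",[540,-20,60]);print(cs)
im=grab_frame("scene")[170:260,230:350]
cv2.imwrite("pics/crop1.png",cv2.resize(im,None,fx=6,fy=6,interpolation=cv2.INTER_CUBIC))
for n in("brush","brush_tip","brush_butt","lid_handle","case","tray"):
    for r in models.search_frame(n,"scene")[:3]: print(n,np.round(r["point"]),round(r["p"],2))
E
```

```text
cam [ 378.22260961   83.2532887  1548.70573507]
34 butt [573.6 -31.8  34. ] tip [387.  -11.1  34. ] ferr [464.2 -18.   34. ] [186.59899232 -20.6724678    0.        ]
50 butt [571.5 -30.6  50. ] tip [386.9 -10.1  50. ] ferr [463.3 -16.9  50. ] [184.62792704 -20.4541023    0.        ]
60 butt [570.2 -29.8  60. ] tip [386.8  -9.5  60. ] ferr [462.8 -16.3  60. ] [183.39601125 -20.31762385   0.        ]
76 butt [568.2 -28.6  76. ] tip [386.8  -8.5  76. ] ferr [461.9 -15.2  76. ] [181.42494597 -20.09925835   0.        ]
case rim z60 [array([440.7,  61.8,  60. ]), array([439.3, -97.2,  60. ]), array([ 584. , -100.4,   60. ]), array([586.6,  59. ,  60. ])]
lid edge [array([630.4,  59.5, 205. ]), array([ 627.9, -100.6,  205. ]), array([658. , -19.2, 180. ])]
tray [array([ 574.3, -252.6,   20. ]), array([ 568.9, -363.5,   20. ]), array([ 321.1, -348.9,   20. ]), array([ 326.1, -236.2,   20. ])]
[np.float64(287.4384890747141), np.float64(225.9489488655054)]
brush [ 714. -162.   16.] 0.91
brush [ 186. -380.   16.] 0.89
brush [438. -16.  79.] 0.88
brush_tip [ 715. -156.   13.] 0.91
brush_tip [ 194. -382.   12.] 0.7
brush_tip [438. -20.  80.] 0.69
brush_butt [436. -19.  79.] 0.74
brush_butt [ 718. -158.   14.] 0.68
brush_butt [ 192. -377.   14.] 0.68
lid_handle [618. -29. 156.] 0.72
case [602. -25.  92.] 0.77
tray [ 460. -305.    2.] 0.59
tray [ 750. -339.   92.] 0.26
```

View pics/crop1.png

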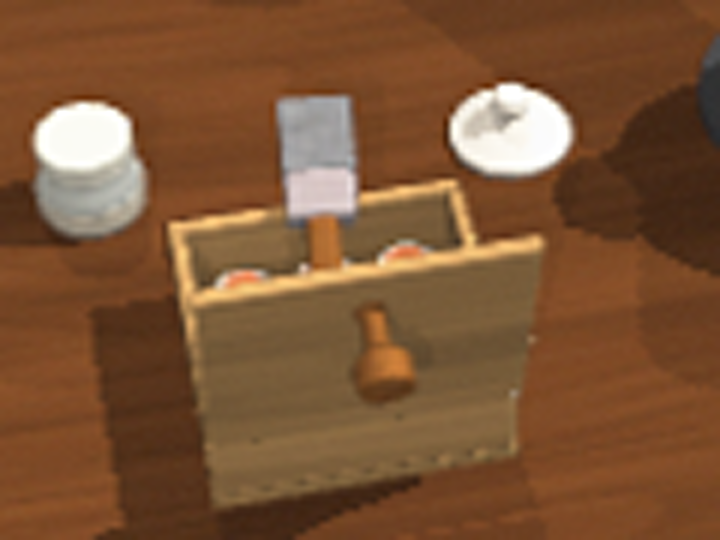

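The brush is tilted about 12°: its butt rests on the pans inside the case and its handle on the front rim. I'll plan the approach with a helper that only works out distances.

```bash
cat >> h.py <<'E'
from scipy.spatial.transform import Rotation as Ro
def toolR(yaw,tilt=0): # tilt about tool y after yaw, tool down
    return Ro.from_euler("xyz",[180,0,yaw],degrees=True)*Ro.from_euler("y",tilt,degrees=True)
def plan(p,R,n):
    s=env.state();p0=np.array(s["ee_pos"]);R0=Ro.from_euler("xyz",s["ee_rot"],degrees=True)
    w=(R0.inv()*R).as_rotvec();
    for i in range(n):
        Ri=R0*Ro.from_rotvec(w*i/n);d=Ri.inv().apply((np.array(p)-p0)/n)
        if i in(0,n//2,n-1): print(i,"of",n,d.round(1),(np.degrees(w)/n).round(2))
E
python3 - <<'E'
from h import *
plan([485,-19,224],toolR(173),13)
E
```

```text
0 of 13 [-36.5 -36.4   0.1] [ 0.    0.   -0.57]
6 of 13 [-34.3 -38.5   0.1] [ 0.    0.   -0.57]
12 of 13 [-31.9 -40.5   0.1] [ 0.    0.   -0.57]
```

```bash
python3 -m crank '-0.4 -36.5 -36.5 0 0 0 -0.6;-0.4 -36 -37 0 0 0 -0.6;-0.4 -36 -37 0 0 0 -0.6;-0.4 -35 -37.5 0 0 0 -0.6;-0.4 -35 -38 0 0 0 -0.6;-0.4 -35 -38 0 0 0 -0.6;-0.4 -34 -38.5 0 0 0 -0.6;-0.4 -34 -39 0 0 0 -0.6;-0.4 -33.5 -39 0 0 0 -0.6;-0.4 -33 -39.5 0 0 0 -0.6' 25 && python3 -m crank '-0.4 -33 -39.5 0 0 0 -0.6;-0.4 -32.5 -40 0 0 0 -0.4;-0.4 -32 -40.5 0 0 0 -0.4;-0.4 0 0 0 0 0 0;-0.4 0 0 0 0 0 0'
python3 - <<'E'
from h import *
s=env.state();print(s["ee_pos"],s["ee_rot"],s["qpos"].round(0))
im=grab_frame("wrist");cv2.imwrite("pics/w0.png",im)
m=camera_model("wrist");print(m)
plan([483,-19,140],toolR(173,12),4)
E
```

```text
time_s: 2.4
ee_pos: [407.6, 112.4, 225.3]
ee_rot: [180.0, 0.1, 171.6]
force: [1.4, 0.7, -0.4]
gripper_width: 63.9
gripper_force: 0.0
time_s: 3.02
ee_pos: [486.5, -18.0, 224.7]
ee_rot: [180.0, -0.1, 172.9]
force: [0.4, -0.5, -0.3]
gripper_width: 64.1
gripper_force: 0.0
[486.45211057 -18.02981437 224.74994402] [ 1.79967164e+02 -5.56781732e-02  1.72939844e+02] [ -4.  10. 101.   0.  69. -86.]
{'K': array([[326.92138053,   0.        , 317.83686422],
       [  0.        , 326.92138053, 200.70443973],
       [  0.        ,   0.        ,   1.        ]]), 'k1': -0.017042921791525625, 'mount': array([[-4.84340411e-04, -9.70308271e-01, -2.41871089e-01,
         6.74363207e+01],
       [ 9.99999844e-01, -5.36877783e-04,  1.51306293e-04,
         1.43994580e-02],
       [-2.76668962e-04, -2.41870978e-01,  9.70308380e-01,
        -1.60536797e+02],
       [ 0.00000000e+00,  0.00000000e+00,  0.00000000e+00,
         1.00000000e+00]])}
0 of 4 [ 0.8 -0.5 21.2] [0.01 2.99 0.  ]
2 of 4 [-1.5 -0.5 21.2] [0.01 2.99 0.  ]
3 of 4 [-2.6 -0.5 21.1] [0.01 2.99 0.  ]
```

View pics/w0.png

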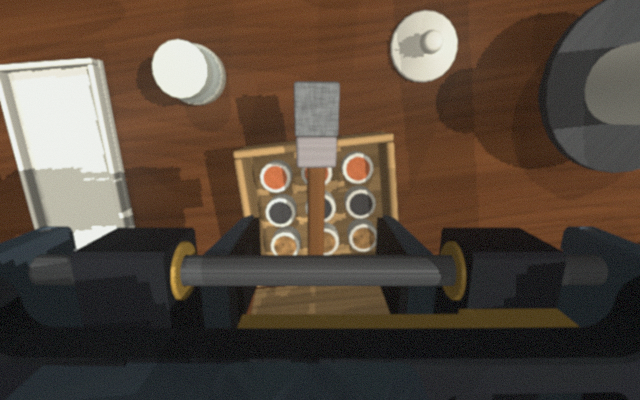

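The wrist view shows the brush at column 317, in line with the jaws: tip at (317,82), ferrule start at (317,167), handle running down to (316,255). I'll check the ferrule position and tilt from here.

```bash
cat >> h.py <<'E'
def wray(u,v,p,R):
    m=camera_model("wrist");K=np.array(m["K"]);M=np.array(m["mount"])
    s=[(u-K[0,2])/K[0,0],(v-K[1,2])/K[1,1],1]
    return p+R.apply(M[:3,3]),R.apply(M[:3,:3]@s)
E
python3 - <<'E'
from h import *
p=np.array([486.45,-18.03,224.75]);R=toolR(172.94)
# case front rim pixel (235..393, 137..155) outer top edge at z=60 near brush; ferrule, tip
for n,(u,v),zs in(("ferr",(317,167),(70,75,80)),("tip",(317,82),(82,88,94)),("rimL",(235,155),(60,)),("rimR",(393,136),(60,))):
  for z in zs:
    o,d=wray(u,v,p,R);print(n,(o+d*(z-o[2])/d[2]).round(1))
E
```

```text
ferr [464. -16.  70.]
ferr [463.3 -15.9  75. ]
ferr [462.6 -15.8  80. ]
tip [388.   -6.5  82. ]
tip [388.7  -6.5  88. ]
tip [389.3  -6.6  94. ]
rimL [443.6 -95.3  60. ]
rimR [444.4  61.3  60. ]
```

```bash
python3 - <<'E'
from h import *
plan([487,-18.8,64.5],toolR(172.9,12.5),6)
E
```

```text
0 of 6 [-0.2 -0.2 26.7] [0.   2.08 0.02]
3 of 6 [-3.1 -0.2 26.5] [0.   2.08 0.02]
5 of 6 [-5.  -0.2 26.3] [0.   2.08 0.02]
```

```bash
python3 -m crank '-0.4 0 0 26.5 0 2.1 0;-0.4 -1 0 26.5 0 2.1 0;-0.4 -2 -0.2 26.5 0 2.1 0;-0.4 -3 -0.2 26.5 0 2.1 0;-0.4 -4 -0.2 26 0 2.1 0;-0.4 -5 -0.2 26 0 2.1 0;-0.4 0 0 0 0 0 0' && python3 -m crank '0.3 0 0 0 0 0 0;0.8 0 0 0 0 0 0;1 0 0 0 0 0 0;1 0 0 0 0 0 0;1 0 0 0 0 0 0;1 0 0 0 0 0 0;1 0 0 0 0 0 0' 25
```

```text
time_s: 3.95
ee_pos: [486.1, -17.9, 64.6]
ee_rot: [-180.0, -12.8, 173.1]
force: [-0.1, -0.4, 0.7]
gripper_width: 63.9
gripper_force: 0.0
time_s: 4.82
ee_pos: [487.4, -19.3, 66.1]
ee_rot: [-180.0, -12.6, 173.0]
force: [0.4, -1.2, 2.4]
gripper_width: 18.1
gripper_force: 24.9
```

Gripped at 18.1 mm, which is the handle width. Lifting straight up now, untilting as it clears.

```bash
python3 -m crank '1 4 0 -20 0 0 0;1 4 0 -20 0 0 0;1 4 0 -20 0 0 0;1 4 0 -20 0 0 0;1 4 0 -19 0 -4.2 0;1 2 0 -19 0 -4.2 0;1 0 0 -5 0 -4.2 0;1 0 0 0 0 0 0'
python3 - <<'E'
from h import *
cv2.imwrite("pics/w1.png",grab_frame("wrist"))
plan([447,-300,170],toolR(176.4),8)
E
```

```text
time_s: 5.82
ee_pos: [489.5, -19.4, 191.3]
ee_rot: [180.0, -0.0, 173.0]
force: [-0.8, -0.4, -1.7]
gripper_width: 17.6
gripper_force: 24.9
0 of 8 [  1.1 -35.5   2.6] [ 0.   -0.01 -0.43]
4 of 8 [  2.1 -35.4   2.6] [ 0.   -0.01 -0.43]
7 of 8 [  2.9 -35.4   2.6] [ 0.   -0.01 -0.43]
```

View pics/w1.png

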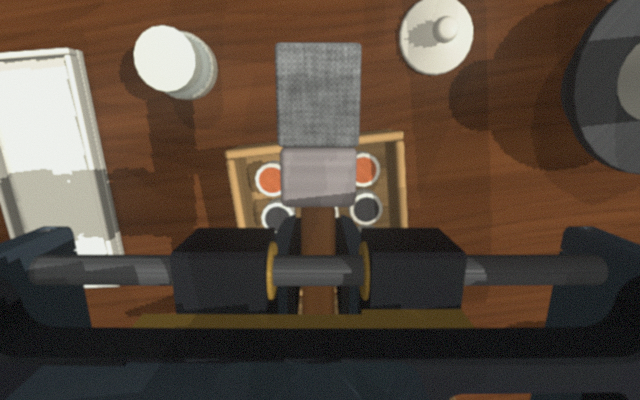

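The brush is held in line: bristles at rows 43–148, ferrule at 148–205, centred on column 318. Carrying it to the tray.

```bash
python3 -m crank '1 1 -35.5 2.5 0 0 -0.4;1 1 -35.5 2.5 0 0 -0.4;1 1 -35.5 2.5 0 0 -0.4;1 2 -35.5 2.5 0 0 -0.4;1 2 -35.5 2.5 0 0 -0.5;1 2 -35.5 2.5 0 0 -0.5;1 2 -35.5 2.5 0 0 -0.5;1 2 -35.5 2.5 0 0 -0.5;1 0 0 0 0 0 0;1 0 0 0 0 0 0'
python3 - <<'E'
from h import *
cv2.imwrite("pics/s1.png",cv2.resize(grab_frame("scene")[140:290,120:320],None,fx=4,fy=4,interpolation=cv2.INTER_CUBIC))
plan([452,-300,50],toolR(176.4),5)
w=grab_frame("wrist");cv2.imwrite("pics/w2.png",w)
E
```

```text
time_s: 7.12
ee_pos: [450.1, -300.6, 170.0]
ee_rot: [179.9, -0.1, 176.5]
force: [-0.3, 1.0, -1.9]
gripper_width: 17.7
gripper_force: 24.9
0 of 5 [-0.4  0.  24.1] [ 0.02 -0.02  0.04]
2 of 5 [-0.4  0.1 24.1] [ 0.02 -0.02  0.04]
4 of 5 [-0.4  0.1 24.1] [ 0.02 -0.02  0.04]
```

View pics/s1.png

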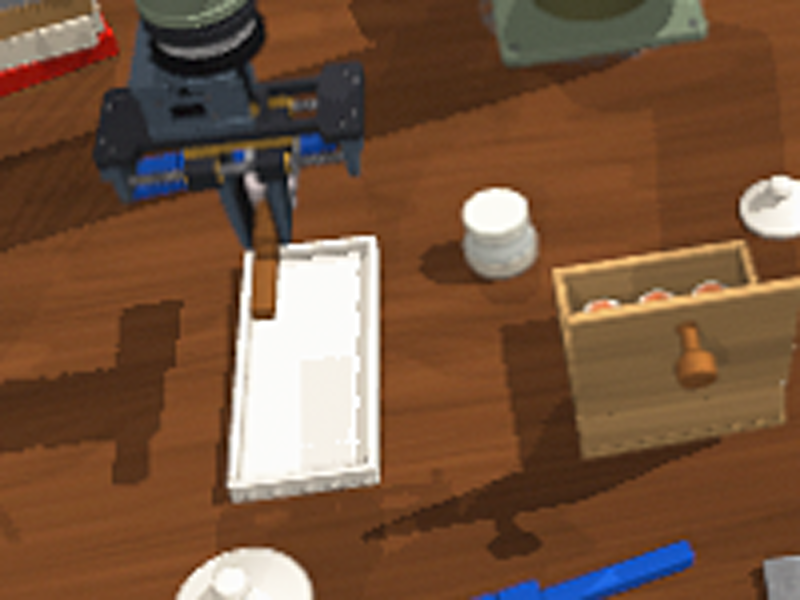

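View pics/w2.png

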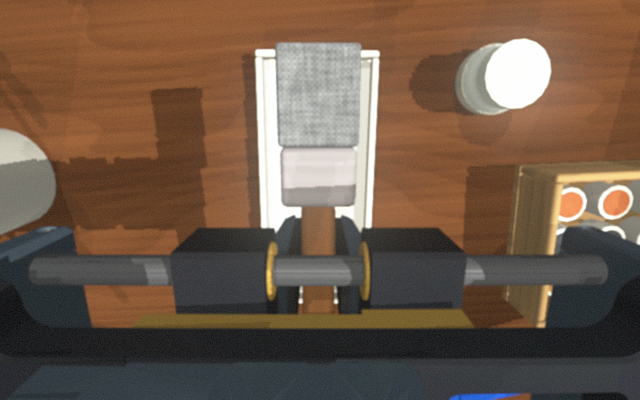

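The tray's end wall spans (256–380, row 52) in the wrist view, centred on the brush and parallel to it. Lowering.

```bash
python3 -m crank '1 -0.4 0 24 0 0 0;1 -0.4 0 24 0 0 0;1 -0.4 0 24 0 0 0;1 -0.4 0 24 0 0 0;1 -0.4 0 24 0 0 0;1 0 0 10 0 0 0;1 0 0 8 0 0 0;1 0 0 4 0 0 0;1 0 0 2 0 0 0;1 0 0 0 0 0 0'
```

```text
time_s: 8.48
ee_pos: [452.3, -301.3, 27.2]
ee_rot: [-180.0, 0.0, 176.6]
force: [-0.0, -0.2, -0.3]
gripper_width: 17.9
gripper_force: 24.9
```

```bash
python3 -m crank '1 0 0 2 0 0 0;1 0 0 2 0 0 0;1 0 0 1 0 0 0;1 0 0 0 0 0 0'; python3 -m crank '1 0 0 1 0 0 0;1 0 0 1 0 0 0;1 0 0 0 0 0 0';python3 -m crank '1 0 0 1 0 0 0;1 0 0 0 0 0 0'
```

```text
time_s: 8.98
ee_pos: [452.1, -301.1, 21.8]
ee_rot: [180.0, -0.0, 176.6]
force: [0.0, -0.9, -1.0]
gripper_width: 17.5
gripper_force: 24.9
time_s: 9.35
ee_pos: [452.4, -301.3, 20.4]
ee_rot: [-180.0, 0.0, 176.6]
force: [-0.1, -0.6, 4.2]
gripper_width: 17.8
gripper_force: 25.0
time_s: 9.6
ee_pos: [452.4, -301.4, 20.2]
ee_rot: [-180.0, 0.0, 176.6]
force: [-2.0, 0.9, 10.8]
gripper_width: 17.7
gripper_force: 25.0
```

Contact: 11 N, so the brush is down on the tray floor. Releasing with a small opening, then rising.

```bash
python3 -m crank '0.7 0 0 0 0 0 0;0.3 0 0 0 0 0 0;0.3 0 0 0 0 0 0;0.3 0 0 0 0 0 0;0.3 0 0 -5 0 0 0;0.3 0 0 -15 0 0 0;0.3 0 0 -30 0 0 0;0.3 0 0 -50 0 0 0;0.3 0 0 -50 0 0 0;0.3 0 0 -50 0 0 0'
python3 - <<'E'
from h import *
cv2.imwrite("pics/w3.png",grab_frame("wrist"))
plan([452,-300,330],toolR(176.4),5)
for c in("scene","wrist"):
  grab_frame(c)
  for n in("lid_handle","lid_hinge"):
    for r in models.search_frame(n,c)[:2]: print(c,n,np.round(r["point"]),round(r["p"],2))
E
```

```text
time_s: 10.85
ee_pos: [452.0, -301.1, 221.9]
ee_rot: [-180.0, 0.1, 176.6]
force: [1.6, -0.4, -0.2]
gripper_width: 31.9
gripper_force: 0.0
0 of 5 [  0.4   0.4 -20.2] [-0.09  0.15  0.03]
2 of 5 [  0.5   0.5 -20.2] [-0.09  0.15  0.03]
4 of 5 [  0.6   0.6 -20.2] [-0.09  0.15  0.03]
scene lid_handle [614. -27. 158.] 0.84
scene lid_handle [ 750. -339.   92.] 0.61
scene lid_hinge [622. -28. 157.] 0.72
wrist lid_handle [590. -88.  79.] 0.8
wrist lid_hinge [598. -84.  78.] 0.78
```

View pics/w3.png

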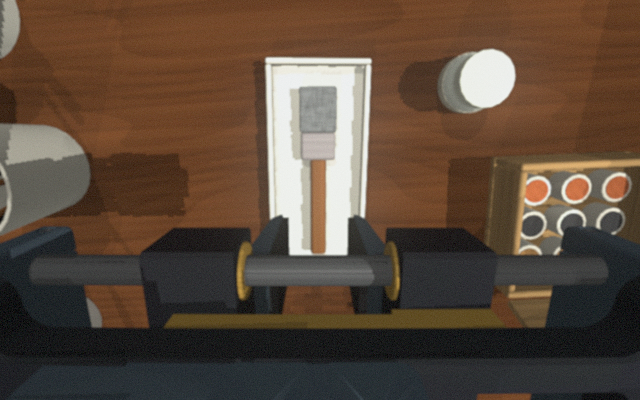

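The brush lies flat inside the tray (bristles at (318,110), handle down to (318,252)). Next is the lid: I'll go behind it at y≈-65, clear of the knob, with the fingers closed.

```bash
python3 - <<'E'
from h import *
plan([700,-65,255],toolR(179),9)
E
```

```text
0 of 9 [-26.   27.8  -4.2] [ 0.01 -0.02 -0.27]
4 of 9 [-26.5  27.3  -4.2] [ 0.01 -0.02 -0.27]
8 of 9 [-27.   26.8  -4.1] [ 0.01 -0.02 -0.27]
```

```bash
python3 -m crank '0.5 -48 0 -18 0 0 -0.3;1 -48 0 -18 0 0 -0.3;1 -48 20 0 0 0 -0.3;1 -40 40 0 0 0 -0.3;1 -30 45 0 0 0 -0.3;1 -20 45 0 0 0 -0.3;1 -5 45 0 0 0 -0.3;1 0 45 0 0 0 -0.3;1 0 0 0 0 0 0;1 0 0 0 0 0 0'
python3 - <<'E'
from h import *
plan([697,-65,192],toolR(179),3)
plan([655,-65,192],toolR(179),3)
E
```

```text
time_s: 12.45
ee_pos: [698.9, -73.3, 253.6]
ee_rot: [-180.0, -0.1, 179.0]
force: [0.4, -0.3, 0.1]
gripper_width: 0.3
gripper_force: 0.0
0 of 3 [ 0.6  2.8 20.5] [-0.01 -0.04 -0.  ]
1 of 3 [ 0.6  2.8 20.5] [-0.01 -0.04 -0.  ]
2 of 3 [ 0.7  2.8 20.5] [-0.01 -0.04 -0.  ]
0 of 3 [14.6  2.5 20.6] [-0.01 -0.04 -0.  ]
1 of 3 [14.6  2.5 20.6] [-0.01 -0.04 -0.  ]
2 of 3 [14.7  2.5 20.5] [-0.01 -0.04 -0.  ]
```

Descend behind the lid, then start pushing toward -x.

```bash
python3 -m crank '1 0 2 20 0 0 0;1 0 2 20 0 0 0;1 1 2 20 0 0 0;1 15 0 0 0 0 0;1 15 0 0 0 0 0;1 15 0 0 0 0 0;1 10 0 0 0 0 0;1 10 0 0 0 0 0;1 10 0 0 0 0 0' && python3 -m crank '1 10 0 0 0 0 0;1 10 0 0 0 0 0;1 10 0 1 0 0 0;1 10 0 1 0 0 0;1 10 0 2 0 0 0;1 10 0 3 0 0 0;1 10 0 4 0 0 0'
```

```text
time_s: 13.58
ee_pos: [623.2, -66.0, 195.1]
ee_rot: [-180.0, 0.1, 178.9]
force: [2.5, -0.5, 1.6]
gripper_width: 0.4
gripper_force: 0.7
time_s: 14.45
ee_pos: [552.6, -64.1, 183.6]
ee_rot: [180.0, -0.0, 179.0]
force: [1.8, -1.1, 0.3]
gripper_width: 0.3
gripper_force: 0.5
```

```bash
python3 -m crank '1 10 0 5.5 0 0 0;1 10 0 6 0 0 0;1 10 0 7 0 0 0;1 7 0 8 0 0 0;1 7 0 8 0 0 0;1 7 0 9 0 0 0;1 5 0 9 0 0 0;1 5 0 10 0 0 0' && python3 -m crank '1 4 0 10 0 0 0;1 3 0 10 0 0 0;1 2 0 7 0 0 0;1 1 0 5 0 0 0;1 0 0 3 0 0 0;1 0 0 0 0 0 0'
```

```text
time_s: 15.45
ee_pos: [491.9, -63.2, 120.7]
ee_rot: [180.0, -0.0, 179.0]
force: [0.6, 0.1, 1.2]
gripper_width: 0.5
gripper_force: 0.3
time_s: 16.2
ee_pos: [482.3, -63.0, 86.3]
ee_rot: [180.0, -0.0, 179.0]
force: [-0.1, -0.2, 0.0]
gripper_width: 0.4
gripper_force: 0.0
```

```bash
python3 -m crank '1 0 0 3 0 0 0;1 0 0 3 0 0 0;1 0 0 1 0 0 0;1 0 0 0 0 0 0'; python3 -m crank '1 0 0 1.5 0 0 0;1 0 0 1 0 0 0;1 0 0 0 0 0 0'
```

```text
time_s: 16.7
ee_pos: [482.3, -63.0, 79.7]
ee_rot: [180.0, -0.0, 179.0]
force: [-2.2, 0.6, 4.0]
gripper_width: 0.1
gripper_force: 2.0
time_s: 17.08
ee_pos: [482.3, -63.0, 79.5]
ee_rot: [-180.0, 0.1, 179.0]
force: [-7.1, 0.3, 22.7]
gripper_width: 0.3
gripper_force: 11.1
```

```bash
python3 -m crank '1 0 0 1 0 0 0;1 0 0 0 0 0 0;1 0 0 0 0 0 0;1 0 0 0 0 0 0;1 0 0 0 0 0 0;1 0 0 0 0 0 0;1 0 0 0 0 0 0;1 0 0 0 0 0 0' && python3 -m crank '1 0 0 -5 0 0 0;1 0 0 -10 0 0 0;1 0 0 -40 0 0 0;1 0 0 -60 0 0 0;1 30 0 -50 0 0 0;1 60 0 0 0 0 0;1 60 0 0 0 0 0;1 0 0 0 0 0 0;1 0 0 0 0 0 0'
python3 - <<'E'
from h import *
cv2.imwrite("pics/end.png",grab_frame("top"))
cv2.imwrite("pics/end2.png",cv2.resize(np.hstack([grab_frame("top")[130:270,300:480],grab_frame("scene")[160:300,150:330]]),None,fx=2.2,fy=2.2,interpolation=cv2.INTER_CUBIC))
E
```

```text
time_s: 18.08
ee_pos: [482.3, -63.0, 79.4]
ee_rot: [-180.0, 0.1, 179.0]
force: [-7.8, 1.4, 29.0]
gripper_width: 0.4
gripper_force: 14.7
time_s: 19.2
ee_pos: [333.1, -60.4, 241.4]
ee_rot: [-180.0, 0.1, 179.0]
force: [-0.1, -0.6, -0.2]
gripper_width: 0.5
gripper_force: 0.0
```

View pics/end2.png

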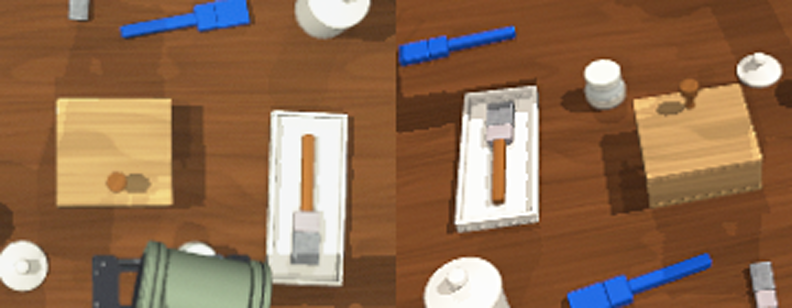

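The lid is shut (left panel (115,150)), the brush lies flat in the tray ((307,200)), and nothing else has moved.

```bash
python3 -c "
from h import *
print(env.job_done())"
```

```text
the job is handed in; nothing more can be done
None
```

The brush lies flat in the white tray, the case lid is closed and was pressed down with about 29 N for a second, nothing else was seen to move, and the job is handed in with 19.2 s on the clock.

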